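# Push the spray can up its sloping rest to the brass stop

### The arm

A 6-joint arm with a two-finger parallel gripper is mounted at the origin on the work surface. World frame = base frame: x ahead of the robot, y to its left, z up, the work surface at z = 0. Lengths are in m, angles in degrees, forces in N, time in s.
With the tool pointing down it reaches from about 0.35 to 0.875 m from the base axis. Payload 4.2 kg.
Tool frame: the origin (TCP) lies on the centre line of the jaws, within the pads' length; the fingertips stand tip_reach ahead of it and the grasp point (between the pads) is the TCP (tip_reach is the distance from the TCP to the fingertips, in m); z points along the fingers, y is the line along which they close (so a half turn about z gives the same grasp; the last joint's range is limited). The gripper opens to 87 mm and grips with 3 to 60 N. Pads are 19 mm wide; open, the fingers measure 117 mm over their backs; the gripper's body (75 mm by 190 mm) begins 51 mm behind the grasp point.
Start: joints at [-57.032, 22.042, 0.453, 0, -68.411, -14.817], TCP at [0.195, -0.594, 0.242] pointing down, gripper open.
Joint ranges: [-179.83, 179.83], [-69.29, 118.12], [-61.27, 80.66], [-181.25, 117.63], [-171.15, -9.14], [-177.46, 177.46]. Speed limits (degrees/s): [159.86, 159.86, 180, 180, 180, 180].

### API

Orientations are given as a 3x3 rotation matrix whose columns are the frame's x, y, z axes.
In Python, from station import sense, capture, finish_job, tip_reach gives the robot as it stands.
- The arm moves only by the tool arm_command, never from a script. Its argument "deltas" is a list of rows, each a list of 7 numbers: the turn, a rotation vector about the tool's x, y, z in rad, then the shift along the tool's x, y, z in cm, then the closure, from -1 (fully open) to 1 (shut), so that 0 is half open. In form: [[rx, ry, rz, dx, dy, dz, hand], ...]. A call has 1 to 8 rows; each row is the pose to reach, as a shift and turn from the pose commanded when the call began, along the tool's axes at that moment; what a row does not reach only later rows make up. A row lasts 1/12 s, in which the tool goes at most 41.7 mm and 7.16 degrees, less where a joint would pass 70% of its speed; a pose out of reach is approached as far as the arm can. A call with a gripper value outside its range is refused whole. The fingers move at their own pace and stop on an object; the grip force is fixed at half the most. Time passes only in rows, so rows that repeat a pose let the fingers close. It gives the time, the measured TCP pose, the force, the opening and the grip force at its end, in the units of the state.
- sense(): the state, without advancing time (a new reading comes with each control period).
- capture(name): name is "side" or "top" or "wrist"; returns a dict with "pixels" (420x560x3 uint8, blue, green, red), "fovy" (degrees; the focal length in pixels is half the picture's height over the tangent of half this angle, whatever the lens; pixels are square), "cx", "cy" (the principal point, pixels), "rvec" (rotation vector, rad) and "tvec" (3), from world to camera coordinates, as OpenCV has them. Camera axes: x right, y down, z forward; pixel columns grow to the right and rows downward; lengths in m; the calibration is good to about 2 mm. A picture is of the moment at which its call begins. There is no depth.
- finish_job(): hands the job in; it is judged then, once.
The state is a dict: "time_s": time; "joints": joint angles; "joint_velocities": joint speeds; "effort": joint torques, N m; "tcp_pos": TCP position; "ee_rot": TCP orientation; "wrist_force": force on the tool from outside, world axes, zero at the start; "moment": the same for the moment, N m; "gripper_width": opening from 0.0 (shut) to 1.0 (fully open); "gripper_force": force on a finger pad.
Only numpy, scipy, OpenCV 4.12 (cv2) and the standard library are available. Lean on these libraries where they do the work, as an engineer would, in place of code of your own. Each camera call takes 0.05 s, during which the arm holds its last target. There are 200 camera calls.

### The job

With the fingertips, slowly push the lying teal spray can up the sloping wooden rack by the washbasin, over the crest and into the seat where it rests against the brass stop. Stay behind it all the way so that it never rolls back, do not grip or lift it, and leave the tumbler and the two jars where they stand. Finish with the hand clear of everything.

Things in the scene. Friction and masses are not known exactly. Their poses are not given: they have to be found in the camera images.
- rack: Wooden can rack fixed on the white counter, 284 mm long, 162 mm wide, brass stop across its high end. Origin: centre of its underside. x points uphill, y across, z up. Along x: lip from -143 to -135 mm (top z 16 mm), level floor (z 10 mm) to -60 mm, 9 degree ramp to the crest at +90 mm, level seat to +130 mm. The track is 146 mm wide inside; its 8 mm side rails stand about 10 mm above it.
- ramp_foot (a point): Middle of the line where the ramp begins: rack x -60 mm, z 10 mm.
- crest (a point): Middle of the crest, the ramp's upper edge: rack x +90 mm, z 33.8 mm. Behind it the floor steps down 3 mm to the level seat (z 30.8 mm); the step keeps the can in the seat once released.
- stop (a point): Middle of the brass stop's face at the seat's floor: rack x +130 mm, z 30.8 mm. The stop is 12 mm thick and 34 mm high above the seat. The can's axis ends 26 to 28 mm before this face, 26 mm above this point.
- can: Teal spray can, white rings and cap: a cylinder 52 mm in diameter, 134 mm long, about 0.2 kg, lying across the track on the level floor at the low end; it rolls freely. Origin: its centre; its y axis runs along the cylinder towards the cap, which lies on the rack's +y side (x and z turn as it rolls). The centre starts at rack x -107 to -80 mm, z 36 mm.
- tumbler: Bystander: teal open tumbler, 76 mm across the rim, 90 mm high, standing loose on the counter beyond the rack's high end. Origin: centre of its underside.
- cotton_jar: Bystander: white jar with brass-coloured lid, 66 mm in diameter, 75 mm high, standing loose beside the rack on its -y side. Origin: centre of its underside.
- cream_jar: Bystander: small amber jar with white lid, 54 mm in diameter, 50 mm high, standing loose beside the rack on its +y side. Origin: centre of its underside.

How it is judged (in metres and radians):
On the way, in this order (a step that is already met when the one before it is completed fails the run):
1. the fingers push the can up the upper half of the ramp (x of can in the frame of rack between 0.015 and 0.085 m and contact force between the fingers and can above 0.1 N).
2. the can lies in the seat against the stop (x of can in the frame of rack between 0.099 and 0.109 m and y of can in the frame of rack between -0.015 and 0.015 m and z of can in the frame of rack between 0.05 and 0.064 m and angle between the y axis of can and the y axis of rack, either way round below 0.08 rad and linear speed of can below 0.02 m/s), for 0.2 s.
At the end, for the whole second after the job is handed in: The can lies at rest in the seat behind the crest, its axis within 5 mm of its place against the brass stop, straight across the track within 0.08 rad and centred within 15 mm (all of step 2); the robot touches nothing.
It fails at once if the can runs free: it moves faster than 0.2 m/s before it is over the crest (x of can in the frame of rack below 0.085 m and linear speed of can above 0.2 m/s).
It fails at once if the can is lifted off the track by more than about 12 mm ((x of can in the frame of rack below -0.02 m and z of can in the frame of rack above 0.055 m) or (x of can in the frame of rack below 0.04 m and z of can in the frame of rack above 0.064 m) or z of can in the frame of rack above 0.073 m).
It fails at once if the can is taken between the fingers (the grasp point is inside the can) (x of the grasp point in the frame of can between -0.018 and 0.018 m and y of the grasp point in the frame of can between -0.075 and 0.075 m and z of the grasp point in the frame of can between -0.018 and 0.018 m).
It fails at once if the can leaves the rack (x of can in the frame of rack below -0.15 m or y of can in the frame of rack above 0.06 m or y of can in the frame of rack below -0.06 m or z of can in the frame of rack below 0.028 m).
It fails at once if a bystander is moved by more than 15 mm or tipped (distance of any of tumbler, cotton_jar, cream_jar from where it was at the start of the episode above 0.015 m or angle between any of tumbler, cotton_jar, cream_jar's own z axis and vertical above 0.3 rad).
It also fails if it takes over 42 s, if anything falls off the work surface, if the arm or the gripper's body presses on something with over 40 N, if the wrist force passes 120 N, or if a joint passes its speed limit or range.

## Working session

There is one attempt and no reset: what is moved stays moved. The work goes in short steps, Python scripts to look and compute and a tool call to move; the robot and the scene stay as the last step left them, time stands still between calls to the robot, and variables do not carry over. Pictures are saved under pics/ and viewed, at most 10 in all, crops included, and the job is handed in when it is done.

Besides the shell and the picture viewer there is one more tool, called after "Emit:" as name(argument=value, ...), one argument or row to a line, values as JSON. arm_command: Moves the arm, as the interface text tells. Its arguments: {"type":"object","properties":{"deltas":{"type":"array"}},"required":["deltas"]}

```bash
mkdir -p pics
python3 - <<'E'
from station import *
import cv2
s=sense();print(s['time_s'],s['tcp_pos'],s['ee_rot'],tip_reach if not callable(tip_reach) else tip_reach(),s['gripper_width'])
for n in("top","side"):
    c=capture(n);cv2.imwrite(f"pics/{n}0.png",c['pixels']);print(n,c['fovy'],c['cx'],c['cy'],c['rvec'],c['tvec'])
E
```

```text
0.0 [ 0.19455989 -0.59334841  0.24047154] [[-9.50304927e-01 -3.11319767e-01 -7.40525110e-04]
 [-3.11320640e-01  9.50302724e-01  2.04753340e-03]
 [ 6.62854090e-05  2.17632183e-03 -9.99997630e-01]] 0.019 0.998149006931568
top 51.52955360613382 281.10100507113566 208.3951944848094 [ 2.17497525 -2.12084201  0.07238143] [0.10156542 0.57717726 0.65307564]
side 42.327997928016494 281.08208536882796 208.40952036181318 [ 0.42176444 -2.70299957  1.20912717] [0.58486474 0.08953605 0.83797611]
```

View pics/top0.png

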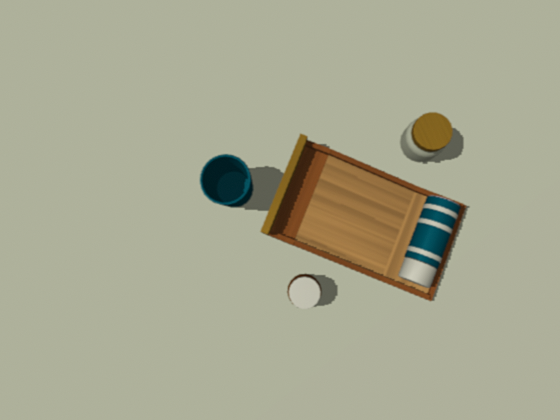

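View pics/side0.png

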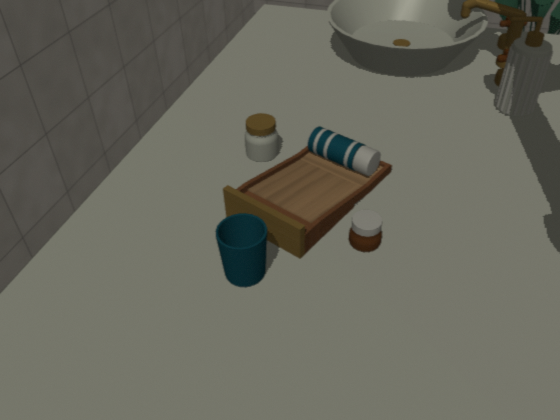

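The top view shows the stop at (285,185), the can at (432,242) with its cap at (417,273) (rack +y is down in the image), and the low lip from (466,206) to (433,299). The side view shows the same scene with the tumbler beyond the stop. I'll enlarge the top view to measure it.

Run:
```python
import cv2
im=cv2.imread("pics/top0.png")[125:305,255:475]
cv2.imwrite("pics/top0c.png",cv2.convertScaleAbs(cv2.resize(im,None,fx=3.3,fy=3.3,interpolation=cv2.INTER_CUBIC),alpha=1.4))
```

```text
(no output)
```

View pics/top0c.png

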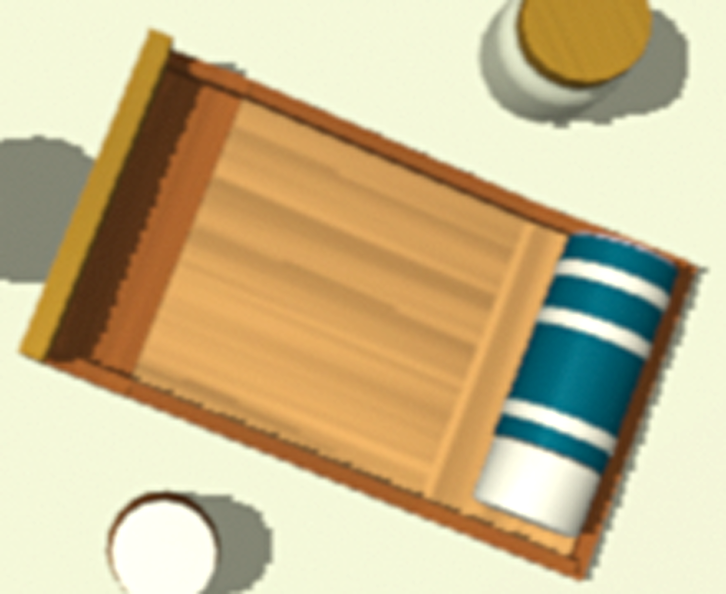

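```bash
cat > h.py <<'E'
import numpy as np,cv2
from station import *
def cam(n):
    c=capture(n);f=210/np.tan(np.radians(c['fovy']/2))
    return c,np.array([[f,0,c['cx']],[0,f,c['cy']],[0,0,1]])
def ray(c,K,px,z):
    R=cv2.Rodrigues(np.array(c['rvec']))[0];t=np.array(c['tvec']);o=-R.T@t
    d=R.T@np.linalg.solve(K,[px[0],px[1],1]);return o+d*(z-o[2])/d[2]
E
python3 - <<'E'
from h import *
from scipy.optimize import least_squares
c,K=cam("top")
P=[(.090,-.073,.0338,243,97),(.090,.073,.0338,135,378),(-.06,-.073,.01,530,225),(-.06,.073,.01,430,492),
(.13,-.081,.0648,172,38),(.13,.081,.0648,43,357),(.142,-.081,.0648,151,30),(.142,.081,.0648,22,352),(-.143,-.081,.018,700,268),(-.143,.081,.018,588,580)]
P=np.array(P);px=P[:,3:]/3.3+[255,125]
W=np.array([ray(c,K,p,z) for p,z in zip(px,P[:,2])])
def f(q):
    a=np.cos(q[2]),np.sin(q[2]);return np.c_[q[0]+a[0]*P[:,0]-a[1]*P[:,1]-W[:,0],q[1]+a[1]*P[:,0]+a[0]*P[:,1]-W[:,1]].ravel()
r=least_squares(f,[W[:,0].mean(),W[:,1].mean(),np.arctan2(*(W[0]-W[2])[1::-1])])
print(r.x,np.degrees(r.x[2]));print((r.fun*1000).round(1).reshape(-1,2))
q=r.x;T=np.array([[np.cos(q[2]),-np.sin(q[2])],[np.sin(q[2]),np.cos(q[2])]])
def rk(u,v,z): return (T.T@(ray(c,K,np.array([u,v])/3.3+[255,125],z)[:2]-q[:2])).round(4)
print("can corners",[rk(*p) for p in [(572,240,.040),(680,262,.045),(478,495,.04),(578,535,.045)]])
print("jars",rk(585,22,.075),rk(163,550,.05)); 
print("tumbler",(T.T@(ray(c,K,(226,180),.09)[:2]-q[:2])))
np.save("rack.npy",q)
E
```

```text
[ 0.56206449 -0.01751694  1.21661607] 69.70696629844682
[[-0.6 -1.3]
 [-1.2  0.6]
 [ 3.1  0.7]
 [-3.   3. ]
 [ 0.9 -1.7]
 [-2.1 -0.8]
 [ 1.4 -0.3]
 [-0.   0.8]
 [ 2.1 -1.4]
 [-0.6  0.2]]
can corners [array([-0.0763, -0.0639]), array([-0.1245, -0.0712]), array([-0.0766,  0.0633]), array([-0.1235,  0.0636])]
jars [-0.04   -0.1511] [0.0489 0.1401]
tumbler [0.21574891 0.03058748]
```

```bash
cat >> h.py <<'E'
def status():
    q=np.load("rack.npy");s=sense();a=q[2];T=np.array([[np.cos(a),-np.sin(a)],[np.sin(a),np.cos(a)]])
    R=np.array(s['ee_rot']);p=np.array(s['tcp_pos'])
    print(s['time_s'],"tcp rack mm",(T.T@(p[:2]-q[:2])*1e3).round(1),"tip z",((p[2]-tip_reach)*1e3).round(1),"yaw err",np.degrees(np.arctan2(R[1,1],R[0,1])-a-np.pi/2).round(2),"F rack",(T.T@np.array(s['wrist_force'])[:2]).round(2),np.round(s['wrist_force'][2],2))
    return s,q,T,R,p
E
python3 - <<'E'
from h import *
s,q,T,R,p=status()
w=np.r_[q[:2]+T@[-.19,0],.13]
Rt=np.c_[np.r_[-T[:,0],0],np.r_[T[:,1],0],[0,0,-1]]
print(w,"delta cm",R.T@(w-p)*100,"rot",cv2.Rodrigues(R.T@Rt)[0].ravel())
E
```

```text
0.15 tcp rack mm [-667.7  144.9] tip z 221.7 yaw err -51.56 F rack [ 0.23 -0.16] 0.14
[ 0.49616838 -0.19572385  0.13      ] delta cm [-41.04651075  28.38968589  11.11216354] rot [ 1.63963868e-03  6.70764305e-04 -8.99975846e-01]
```

Emit:
arm_command(
  deltas=[
    [0,0,-0.1,-3.4,2.4,0.9,-1],
    [0,0,-0.2,-6.8,4.7,1.8,-1],
    [0,0,-0.3,-10.2,7.1,2.7,-1],
    [0,0,-0.4,-13.6,9.4,3.6,-1],
    [0,0,-0.5,-17,11.8,4.5,-1],
    [0,0,-0.6,-20.5,14.1,5.4,-1],
    [0,0,-0.6,-20.5,14.1,5.4,-1],
    [0,0,-0.6,-20.5,14.1,5.4,-1],
  ],
)

```text
time_s: 0.82
tcp_pos: [0.3467, -0.394, 0.187]
ee_rot: [[-0.605, -0.796, -0.001], [-0.796, 0.605, 0.001], [-0.0, 0.002, -1.0]]
wrist_force: [0.4, -0.3, 0.3]
gripper_width: 0.999
gripper_force: 0.0
```

```bash
cat > st.py <<'E'
from h import *
import sys
s,q,T,R,p=status()
if len(sys.argv)>1:
    x,y,z=map(float,sys.argv[1:4]);w=np.r_[q[:2]+T@[x/1e3,y/1e3],z/1e3+tip_reach]
    Rt=np.c_[np.r_[-T[:,0],0],np.r_[T[:,1],0],[0,0,-1]]
    print("delta cm",(R.T@(w-p)*100).round(2),"rot",cv2.Rodrigues(R.T@Rt)[0].ravel().round(4))
E
python3 st.py -185 0 110
```

```text
0.8167 tcp rack mm [-427.8   71.5] tip z 168.0 yaw err -16.95 F rack [-0.17 -0.45] 0.29
delta cm [-25.31   0.24   5.8 ] rot [ 0.0015  0.0003 -0.2958]
```

Emit:
arm_command(
  deltas=[
    [0,0,-0.1,-3.6,0,0.8,-1],
    [0,0,-0.2,-7.2,0.1,1.6,-1],
    [0,0,-0.296,-10.8,0.1,2.5,-1],
    [0,0,-0.296,-14.5,0.1,3.3,-1],
    [0,0,-0.296,-18,0.2,4.1,-1],
    [0,0,-0.296,-21.7,0.2,5,-1],
    [0,0,-0.296,-25.3,0.2,5.8,-1],
    [0,0,-0.296,-25.3,0.2,5.8,-1],
  ],
)

```text
time_s: 1.48
tcp_pos: [0.5008, -0.1916, 0.1284]
ee_rot: [[-0.347, -0.938, 0.0], [-0.938, 0.347, -0.0], [0.0, -0.0, -1.0]]
wrist_force: [-0.6, 0.2, -0.3]
gripper_width: 1.001
gripper_force: 0.0
```

```bash
python3 st.py -170 0 25; python3 -c "
from h import *
cv2.imwrite('pics/side1.png',capture('side')['pixels'])"
```

```text
1.4833 tcp rack mm [-184.6   -2.9] tip z 109.4 yaw err -0.03 F rack [0.04 0.61] -0.26
delta cm [-1.46  0.3   8.44] rot [-0.0002 -0.     -0.0006]
```

View pics/side1.png

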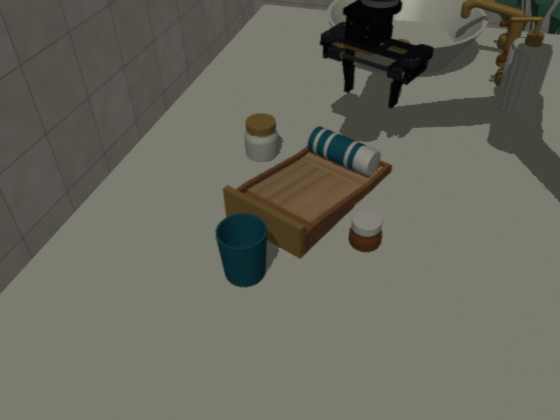

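The side view shows the open hand behind the can, tips at about (350,85) and (395,100), square to the track. I'll descend next and then approach.

Emit:
arm_command(
  deltas=[
    [0,0,0,0,0.3,2,-1],
    [0,0,0,0,0.3,4,-1],
    [0,0,0,0,0.3,6,-1],
    [0,0,0,0,0.3,7.5,-1],
    [0,0,0,0,0.3,8.4,-1],
    [0,0,0,-0.5,0.3,8.4,-1],
    [0,0,0,-1,0.3,8.4,-1],
    [0,0,0,-1.4,0.3,8.4,-1],
  ],
)

```text
time_s: 2.2
tcp_pos: [0.501, -0.1801, 0.0466]
ee_rot: [[-0.351, -0.936, 0.002], [-0.936, 0.351, -0.0], [-0.0, -0.002, -1.0]]
wrist_force: [0.6, 0.3, 0.8]
gripper_width: 1.001
gripper_force: 0.0
```

Emit:
arm_command(
  deltas=[
    [0,0,0,-0.3,0,0,-1],
    [0,0,0,-0.6,0,0,-1],
    [0,0,0,-0.9,0,0,-1],
    [0,0,0,-1.2,0,0,-1],
    [0,0,0,-1.5,0,0,-1],
    [0,0,0,-1.8,0,0,-1],
    [0,0,0,-2.1,0,0,-1],
    [0,0,0,-2.4,0,0,-1],
  ],
)

```text
time_s: 2.87
tcp_pos: [0.5085, -0.1571, 0.0455]
ee_rot: [[-0.35, -0.937, -0.0], [-0.937, 0.35, -0.0], [0.0, 0.0, -1.0]]
wrist_force: [-0.6, 0.0, -0.2]
gripper_width: 0.999
gripper_force: 0.0
```

```bash
python3 st.py -140 0 25
```

```text
2.8667 tcp rack mm [-149.4    1.8] tip z 26.5 yaw err -0.21 F rack [-0.17  0.58] -0.18
delta cm [-0.95 -0.18  0.15] rot [ 0.0001 -0.     -0.0037]
```

Emit:
arm_command(
  deltas=[
    [0,0,-0.003,-0.2,-0.1,0.1,-1],
    [0,0,-0.003,-0.4,-0.2,0.1,-1],
    [0,0,-0.003,-0.6,-0.2,0.1,-1],
    [0,0,-0.003,-0.8,-0.2,0.1,-1],
    [0,0,-0.003,-1,-0.2,0.1,-1],
    [0,0,-0.003,-1.2,-0.2,0.1,-1],
    [0,0,-0.003,-1.4,-0.2,0.1,-1],
    [0,0,-0.003,-1.6,-0.2,0.1,-1],
  ],
)

```text
time_s: 3.53
tcp_pos: [0.516, -0.1429, 0.0446]
ee_rot: [[-0.348, -0.938, 0.0], [-0.938, 0.348, -0.0], [-0.0, -0.0, -1.0]]
wrist_force: [0.4, 0.0, -0.1]
gripper_width: 1.001
gripper_force: 0.0
```

Emit:
arm_command(
  deltas=[
    [0,0,0,-0.2,0,0,-1],
    [0,0,0,-0.4,0,0,-1],
    [0,0,0,-0.6,0,0,-1],
    [0,0,0,-0.8,0,0,-1],
    [0,0,0,-1,0,0,-1],
    [0,0,0,-1.2,0,0,-1],
    [0,0,0,-1.4,0,0,-1],
    [0,0,0,-1.6,0,0,-1],
  ],
)

```text
time_s: 4.2
tcp_pos: [0.5215, -0.1279, 0.0446]
ee_rot: [[-0.348, -0.938, 0.0], [-0.938, 0.348, -0.0], [-0.0, -0.0, -1.0]]
wrist_force: [-1.0, 0.0, 0.7]
gripper_width: 1.0
gripper_force: 0.1
```

```bash
python3 st.py -115 0 25; python3 -c "
from h import *
a=capture('side')['pixels'][80:260,220:440];b=capture('top')['pixels'][80:320,240:560]
a=cv2.resize(a,(400,327));b=cv2.resize(b,(400,300))
cv2.imwrite('pics/m2.png',np.hstack([a[:300],b]))"
```

```text
4.2 tcp rack mm [-117.6   -0.3] tip z 25.6 yaw err -0.05 F rack [-0.34  0.95] 0.74
delta cm [-0.26  0.03  0.06] rot [-0.      0.     -0.0008]
```

View pics/m2.png

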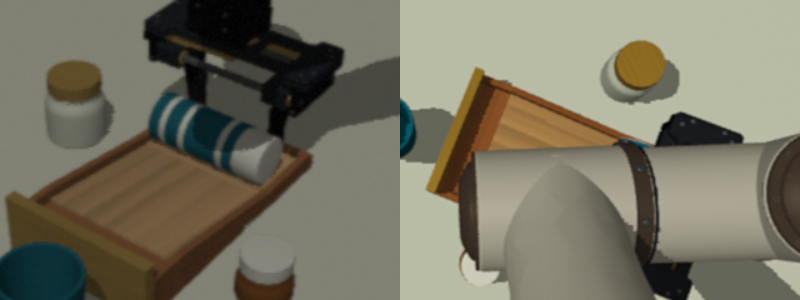

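The crops show both fingers squarely behind the can, which lies straight on the floor near the ramp foot; the arm hides the can from above. I'll keep pushing.

Emit:
arm_command(
  deltas=[
    [0,0,0,-0.25,0,0,-1],
    [0,0,0,-0.5,0,0,-1],
    [0,0,0,-0.75,0,0,-1],
    [0,0,0,-1,0,0,-1],
    [0,0,0,-1.25,0,0,-1],
    [0,0,0,-1.5,0,0,-1],
    [0,0,0,-1.75,0,0,-1],
    [0,0,0,-2,0,0,-1],
  ],
)

```text
time_s: 4.97
tcp_pos: [0.5285, -0.1091, 0.0445]
ee_rot: [[-0.348, -0.938, -0.0], [-0.938, 0.348, 0.0], [-0.0, 0.0, -1.0]]
wrist_force: [0.5, -0.2, -0.5]
gripper_width: 0.993
gripper_force: 0.1
```

Emit:
arm_command(
  deltas=[
    [0,0,0,-0.2,0,-0.02,-1],
    [0,0,0,-0.4,0,-0.04,-1],
    [0,0,0,-0.6,0,-0.07,-1],
    [0,0,0,-0.8,0,-0.1,-1],
    [0,0,0,-1,0,-0.12,-1],
    [0,0,0,-1.2,0,-0.15,-1],
    [0,0,0,-1.4,0,-0.17,-1],
    [0,0,0,-1.6,0,-0.2,-1],
  ],
)

```text
time_s: 5.63
tcp_pos: [0.5333, -0.0955, 0.0472]
ee_rot: [[-0.348, -0.937, -0.002], [-0.937, 0.348, -0.001], [0.002, 0.001, -1.0]]
wrist_force: [-2.1, -6.2, 4.5]
gripper_width: 1.001
gripper_force: 3.1
```

Emit:
arm_command(
  deltas=[
    [0,0,0,-0.25,0,-0.03,-1],
    [0,0,0,-0.5,0,-0.06,-1],
    [0,0,0,-0.75,0,-0.09,-1],
    [0,0,0,-1,0,-0.12,-1],
    [0,0,0,-1.25,0,-0.15,-1],
    [0,0,0,-1.5,0,-0.18,-1],
    [0,0,0,-1.75,0,-0.21,-1],
    [0,0,0,-2,0,-0.24,-1],
  ],
)

```text
time_s: 6.3
tcp_pos: [0.5402, -0.0767, 0.0496]
ee_rot: [[-0.348, -0.937, -0.002], [-0.937, 0.348, -0.002], [0.002, 0.001, -1.0]]
wrist_force: [-2.7, -6.2, 5.4]
gripper_width: 0.995
gripper_force: 3.2
```

```bash
python3 st.py -60 0 30; python3 -c "
from h import *
a=capture('side')['pixels'][80:260,220:440]
cv2.imwrite('pics/m3.png',cv2.resize(a,None,fx=2.5,fy=2.5))"
```

```text
6.3 tcp rack mm [-63.1  -0.1] tip z 30.6 yaw err -0.08 F rack [-6.73  0.39] 5.37
delta cm [-0.31  0.01  0.06] rot [ 0.001  -0.002  -0.0014]
```

View pics/m3.png

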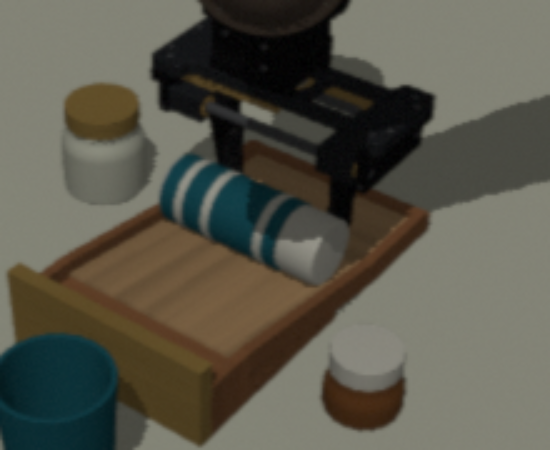

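The can is straight on the lower ramp, held by both fingers at a steady 7 N push. I'll continue up.

Emit:
arm_command(
  deltas=[
    [0,0,0,-0.3,0,-0.04,-1],
    [0,0,0,-0.6,0,-0.08,-1],
    [0,0,0,-0.9,0,-0.12,-1],
    [0,0,0,-1.2,0,-0.16,-1],
    [0,0,0,-1.5,0,-0.2,-1],
    [0,0,0,-1.8,0,-0.24,-1],
    [0,0,0,-2.1,0,-0.28,-1],
    [0,0,0,-2.4,0,-0.32,-1],
  ],
)

```text
time_s: 7.02
tcp_pos: [0.5481, -0.0549, 0.0531]
ee_rot: [[-0.347, -0.938, -0.003], [-0.938, 0.347, -0.003], [0.004, 0.002, -1.0]]
wrist_force: [-3.5, -9.5, 8.4]
gripper_width: 0.997
gripper_force: 5.0
```

Emit:
arm_command(
  deltas=[
    [0,0,0,-0.3,0,-0.04,-1],
    [0,0,0,-0.6,0,-0.08,-1],
    [0,0,0,-0.9,0,-0.12,-1],
    [0,0,0,-1.2,0,-0.16,-1],
    [0,0,0,-1.5,0,-0.2,-1],
    [0,0,0,-1.8,0,-0.24,-1],
    [0,0,0,-2.1,0,-0.28,-1],
    [0,0,0,-2.4,0,-0.32,-1],
  ],
)

```text
time_s: 7.68
tcp_pos: [0.5562, -0.0327, 0.0564]
ee_rot: [[-0.348, -0.938, -0.004], [-0.938, 0.348, -0.003], [0.004, 0.002, -1.0]]
wrist_force: [-3.2, -9.2, 8.7]
gripper_width: 0.996
gripper_force: 5.1
```

Emit:
arm_command(
  deltas=[
    [0,0,0,-0.3,0,-0.04,-1],
    [0,0,0,-0.6,0,-0.08,-1],
    [0,0,0,-0.9,0,-0.12,-1],
    [0,0,0,-1.2,0,-0.16,-1],
    [0,0,0,-1.5,0,-0.2,-1],
    [0,0,0,-1.8,0,-0.24,-1],
    [0,0,0,-2.1,0,-0.28,-1],
    [0,0,0,-2.4,0,-0.32,-1],
  ],
)

```text
time_s: 8.35
tcp_pos: [0.5645, -0.0103, 0.0596]
ee_rot: [[-0.348, -0.938, -0.004], [-0.938, 0.348, -0.003], [0.004, 0.002, -1.0]]
wrist_force: [-3.5, -9.9, 9.5]
gripper_width: 0.997
gripper_force: 5.1
```

```bash
python3 st.py 50 0 45; python3 -c "
from h import *
a=capture('side')['pixels'][80:260,220:440]
cv2.imwrite('pics/m4.png',cv2.resize(a,None,fx=2.5,fy=2.5))"
```

```text
8.35 tcp rack mm [7.6 0.2] tip z 40.6 yaw err -0.05 F rack [-10.5   -0.13] 9.53
delta cm [-4.24 -0.01 -0.46] rot [ 0.0024 -0.0044 -0.0009]
```

View pics/m4.png

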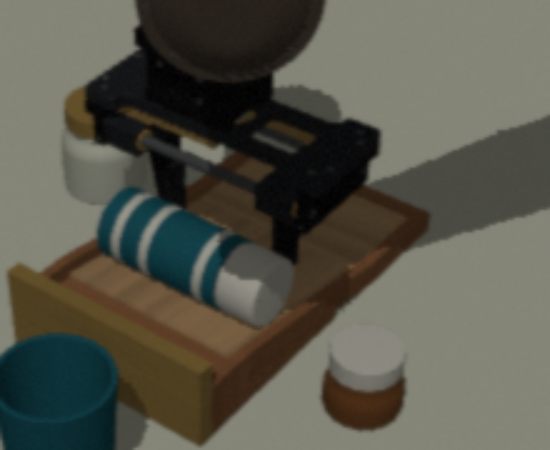

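The can is on the upper ramp, straight and in contact (10 N). I'll continue a bit slower towards the crest.

Emit:
arm_command(
  deltas=[
    [0,0,0,-0.25,0,-0.03,-1],
    [0,0,0,-0.5,0,-0.06,-1],
    [0,0,0,-0.75,0,-0.09,-1],
    [0,0,0,-1,0,-0.12,-1],
    [0,0,0,-1.25,0,-0.15,-1],
    [0,0,0,-1.5,0,-0.18,-1],
    [0,0,0,-1.75,0,-0.21,-1],
    [0,0,0,-2,0,-0.24,-1],
  ],
)

```text
time_s: 9.07
tcp_pos: [0.5718, 0.0093, 0.0613]
ee_rot: [[-0.348, -0.938, -0.003], [-0.938, 0.348, -0.002], [0.003, 0.002, -1.0]]
wrist_force: [-2.1, -5.9, 4.3]
gripper_width: 1.0
gripper_force: 3.2
```

Emit:
arm_command(
  deltas=[
    [0,0,0,-0.25,0,-0.03,-1],
    [0,0,0,-0.5,0,-0.06,-1],
    [0,0,0,-0.75,0,-0.09,-1],
    [0,0,0,-1,0,-0.12,-1],
    [0,0,0,-1.25,0,-0.15,-1],
    [0,0,0,-1.5,0,-0.18,-1],
    [0,0,0,-1.75,0,-0.21,-1],
    [0,0,0,-2,0,-0.24,-1],
  ],
)

```text
time_s: 9.73
tcp_pos: [0.5787, 0.028, 0.0637]
ee_rot: [[-0.348, -0.938, -0.003], [-0.938, 0.348, -0.002], [0.003, 0.002, -1.0]]
wrist_force: [-2.9, -6.1, 4.5]
gripper_width: 1.003
gripper_force: 3.2
```

```bash
python3 st.py 66 0 46
```

```text
9.7333 tcp rack mm [48.5  0.2] tip z 44.7 yaw err -0.05 F rack [-6.78  0.63] 4.54
delta cm [-1.75 -0.02 -0.13] rot [ 0.0021 -0.0032 -0.0009]
```

Emit:
arm_command(
  deltas=[
    [0,0,0,-0.15,0,-0.02,-1],
    [0,0,0,-0.3,0,-0.03,-1],
    [0,0,0,-0.45,0,-0.04,-1],
    [0,0,0,-0.6,0,-0.04,-1],
    [0,0,0,-0.75,0,-0.04,-1],
    [0,0,0,-0.9,0,-0.04,-1],
    [0,0,0,-1.05,0,-0.04,-1],
    [0,0,0,-1.2,0,-0.04,-1],
  ],
)

```text
time_s: 10.4
tcp_pos: [0.5842, 0.0412, 0.0636]
ee_rot: [[-0.347, -0.938, 0.0], [-0.938, 0.347, 0.0], [-0.0, -0.0, -1.0]]
wrist_force: [-0.2, -0.1, -0.2]
gripper_width: 1.003
gripper_force: 0.0
```

```bash
python3 st.py 66 0 46; python3 -c "
from h import *
a=capture('side')['pixels'][80:260,220:440]
cv2.imwrite('pics/m5.png',cv2.resize(a,None,fx=2.5,fy=2.5))"
```

```text
10.4 tcp rack mm [62.8 -0.4] tip z 44.6 yaw err -0.03 F rack [-0.21  0.14] -0.22
delta cm [-0.32  0.04 -0.14] rot [-0.0001  0.0002 -0.0005]
```

View pics/m5.png

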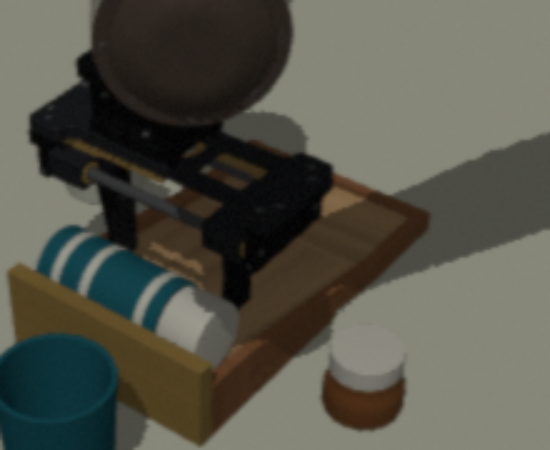

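The can has dropped over the crest and lies straight against the stop, and the force is zero. I'll back off gently and rise.

Emit:
arm_command(
  deltas=[
    [0,0,0,0,0,0,-1],
    [0,0,0,0,0,0,-1],
    [0,0,0,0,0,0,-1],
    [0,0,0,0.5,0,-0.1,-1],
    [0,0,0,1.2,0,-0.3,-1],
    [0,0,0,2.5,0,-0.6,-1],
    [0,0,0,4,0,-2,-1],
    [0,0,0,4.5,0,-4,-1],
  ],
)

```text
time_s: 11.12
tcp_pos: [0.5655, -0.0041, 0.1025]
ee_rot: [[-0.35, -0.937, -0.006], [-0.937, 0.35, -0.001], [0.003, 0.005, -1.0]]
wrist_force: [-0.1, 0.5, 0.1]
gripper_width: 1.0
gripper_force: 0.0
```

Emit:
arm_command(
  deltas=[
    [0,0,0,0.5,0,-3,-1],
    [0,0,0,3,0,-6,-1],
    [0,0,0,6,0,-9,-1],
    [0,0,0,9,0,-11,-1],
    [0,0,0,12,0,-12,-1],
    [0,0,0,15,0,-12,-1],
    [0,0,0,17,0,-12,-1],
    [0,0,0,17,0,-12,-1],
  ],
)

```text
time_s: 11.78
tcp_pos: [0.5069, -0.1643, 0.2245]
ee_rot: [[-0.352, -0.936, 0.0], [-0.936, 0.352, -0.0], [0.0, -0.0, -1.0]]
wrist_force: [0.7, -0.7, -0.2]
gripper_width: 1.004
gripper_force: 0.0
```

```bash
python3 st.py; python3 -c "
from h import *
a=capture('side')['pixels'][80:260,220:440];b=capture('top')['pixels'][80:320,240:560]
a=cv2.resize(a,(400,327));b=cv2.resize(b,(400,300))
cv2.imwrite('pics/m6.png',np.hstack([a[:300],b]))"
```

```text
11.7833 tcp rack mm [-156.8    0.9] tip z 205.5 yaw err -0.33 F rack [-0.39 -0.93] -0.25
```

View pics/m6.png

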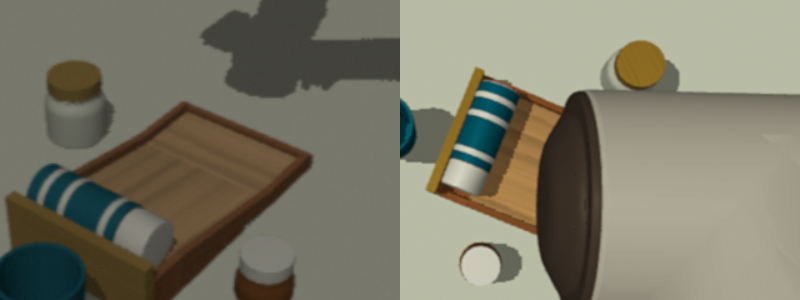

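Both views show the can straight in the seat against the stop, the jars and tumbler in place, and the hand clear.

Emit:
arm_command(
  deltas=[
    [0,0,0,0,0,0,-1],
    [0,0,0,0,0,0,-1],
    [0,0,0,0,0,0,-1],
    [0,0,0,0,0,0,-1],
  ],
)

```text
time_s: 12.22
tcp_pos: [0.5095, -0.1602, 0.2236]
ee_rot: [[-0.346, -0.938, -0.0], [-0.938, 0.346, 0.0], [0.0, 0.0, -1.0]]
wrist_force: [0.3, 0.5, 0.3]
gripper_width: 1.003
gripper_force: 0.0
```

```bash
python3 -c "
from station import *
print(finish_job())"
```

```text
the job is handed in; nothing more can be done
None
```

The job is handed in (no verdict came back): the can was pushed up the ramp and over the crest with the fingers behind it, and the last pictures show it straight in the seat against the brass stop, the tumbler and jars where they stood, and the hand clear.

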